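# Switch on the fume extractor at a lever-lock switch

## Task

Switch on the fume extractor before welding: on the grey power box, lift the yellow locking collar on its lever and, holding it up, swing the lever over from the robot's side to the far side as far as it goes, then let go so that the collar drops fully home and locks the lever there. Leave the red and the blue switches as they are.

Things in the scene. Friction and masses are not known exactly. Their poses are not given: they have to be found in the camera images.
- yellow_grip (a point): Centre of the yellow collar, a rounded block 26 x 22 x 24 mm (its x, y, z) sliding on a 10 mm steel lever rod. Grip its flats, which face +y and -y. z points up along the lever, y along the hinge, level, to the robot's left. Collar down: 82 mm from the hinge axis along z, about 125 mm above the table; the rod's end stands 18 mm above the collar's top.
- yellow_switch: The fixed switch that carries it: a yellow plate 92 x 62 mm on a grey box (380 x 130 mm, 60 mm high). Origin on the box's top, 60 mm above the table; x away from the robot (turned up to 17 degrees), y along the row of three switches, 120 mm apart, in any order. The hinge is 10 mm below the origin, along y. Two steel gate cheeks, 30 mm apart outside, rise 32 mm above the box.
- yellow_lever (a joint): Angle of the lever with the yellow collar, rad: 0 = off, leaning 23 degrees (0.40 rad) from upright towards the robot; 0.80 = on, leaning as far the other way, away from the robot. It turns about the y axis of the grip point. It is stiff enough to stay where it is left (about 1 N at the collar) but the gate blocks it while the collar is down.
- yellow_collar (a joint): Lift of the yellow collar along the lever, m: 0 = down and locking, 0.015 = up against its stop. A spring presses it down with 4 N, 5.5 N when fully up. It must be up by at least 11 mm to pass over the gate, and drops back by itself when released with the lever at either end; released midway, it rests on the gate.
- red_lever (a joint): Angle of the lever with the red collar, rad, same switch and meaning; it is off (near 0).
- blue_lever (a joint): Angle of the lever with the blue collar, rad, same switch and meaning; it is already on (near 0.80).

How it is judged:
By the outcome, as a careful person would: the job done as asked, in the order asked, and still so for the second after the job is handed in, with the robot touching nothing.
It also fails if it takes over 32 s, if anything falls off the work surface, if the arm or the gripper's body presses on something with over 40 N, if the wrist force passes 120 N, or if a joint passes its speed limit or range.

## Robot

A 6-joint arm with a two-finger parallel gripper is mounted at the origin on the work surface. World frame = base frame: x ahead of the robot, y to its left, z up, the work surface at z = 0. Lengths are in mm, angles in rad, forces in N, time in s.
With the tool pointing down it reaches from about 350 to 775 mm from the base axis. Payload 7.3 kg.
Tool frame: the origin (TCP) lies midway between the tips of the shut fingers; the grasp point (between the pads) lies 19 mm behind it; z points along the fingers, y is the direction in which the jaws open and shut (so a half turn about z gives the same grasp; the last joint's range is limited). The gripper opens to 92 mm and grips with 3 to 60 N. Pads are 19 mm wide; open, the fingers measure 130 mm over their backs; the gripper's body (75 mm by 190 mm) begins 47 mm behind the grasp point.
Start: joints at [0.99, 0.342, 1.524, -0, 1.275, -0.146], TCP at [221.134, 476.177, 226.741] pointing down, gripper open.
Joint ranges: [-2.53, 2.53], [-0.77, 2.02], [0.04, 2.7], [-1, 4.14], [0.28, 2.66], [-3.11, 3.11]. Speed limits (rad/s): [2.57, 2.57, 3.14, 3.14, 3.14, 3.14].

## Interface

Orientations are given as [roll, pitch, yaw] about the fixed x, y, z axes, in that order (R = Rz(yaw) Ry(pitch) Rx(roll)).
In Python, from plant import readout, optics, job gives the robot as it stands.
- The arm moves only by the tool drive_tool, never from a script. Its argument "series" is a list of rows, each a list of 4 numbers: the shift along the world's x, y, z in mm, then the turn about the world's z in degrees. A call has 1 to 12 rows; each row shifts and turns the commanded pose from where the row before left it; what a row does not reach is not made up. A row lasts 1/10 s, in which the tool goes at most 50 mm and 8.59 degrees, less where a joint would pass 70% of its speed; a pose out of reach is approached as far as the arm can. A call with a gripper value outside its range is refused whole. "hand" is the closure, from 0 (fully open) to 1 (shut), set as the call begins (left out, the last holds). The fingers move at their own pace and stop on an object; the grip force is fixed at half the most. Time passes only in rows, so rows that do not move let the fingers close. It gives the time, the measured TCP pose, the force and the opening at its end, in the units of the state.
- readout.get_obs(): the state, without advancing time (a new reading comes with each control period).
- optics.capture(name): name is "scene" or "top" or "wrist"; returns a dict with "image" (420x560x3 uint8, blue, green, red), "depth" (420x560 float32, mm along the optical axis (not along the pixel's ray), 0 where there is no reading), "vfov" (degrees; the focal length in pixels is half the picture's height over the tangent of half this angle, whatever the lens; pixels are square), "cx", "cy" (the principal point, pixels), "eye" and "rotation" of the camera in the world. Camera axes: x right, y down, z forward; pixel columns grow to the right and rows downward; lengths in mm; the calibration is good to about 2 mm. A picture is of the moment at which its call begins.
- job.close_job(): hands the job in, once; it reports no verdict.
The state is a dict: "time": time; "joint_positions": joint angles; "dq": joint speeds; "tau": joint torques, N m; "tool_pos": TCP position; "tcp_rot": TCP orientation; "contact_force": force on the tool from outside, world axes, zero at the start; "moment": the same for the moment, N m; "grip_width": finger opening in mm.
Only numpy, scipy, OpenCV 4.12 (cv2) and the standard library are available. Lean on these libraries where they do the work, as an engineer would, in place of code of your own. Each camera call takes 0.05 s, during which the arm holds its last target.

## Working session

There is one attempt and no reset: what is moved stays moved. The work goes in short steps, Python scripts to look and compute and a tool call to move; the robot and the scene stay as the last step left them, time stands still between calls to the robot, and variables do not carry over. Pictures are saved under pics/ and viewed, and the job is handed in when it is done.

Besides the shell and the picture viewer there is one more tool, called by a JSON object that holds its "api" and its "payload", one argument or row to a line. drive_tool: Moves the arm, as the interface text tells. Its arguments: {"type":"object","properties":{"series":{"type":"array"},"hand":{"type":"number"}},"required":["series"]}

```bash
mkdir -p pics
cat > h.py <<'E'
from plant import readout, optics, job
import numpy as np, cv2
def cap(n,f):
    c=optics.capture(n); cv2.imwrite('pics/'+f,c['image']); np.savez('pics/'+f+'.npz',**{k:np.asarray(v) for k,v in c.items()}); return c
def pts(c):
    d=c['depth'];H,W=d.shape;f=H/2/np.tan(np.radians(float(c['vfov']))/2)
    v,u=np.mgrid[:H,:W]
    P=np.stack([(u-c['cx'])/f*d,(v-c['cy'])/f*d,d],-1)
    return P@np.asarray(c['rotation']).T+np.asarray(c['eye'])
E
python3 - <<'E'
from h import *
for n in ['scene','top','wrist']:
    c=cap(n,n+'1.png'); print(n,c['vfov'],c['cx'],c['cy'],np.round(c['eye'],1),np.round(c['rotation'],3).tolist())
o=readout.get_obs();print(o)
E
```

```text
scene 46.943174447951215 282.16453048282773 210.53453774986104 [ 975.  -102.2  640.2] [-2.409, 0.017, 1.228]
top 55.92404627402524 279.92899596048176 211.95036804962362 [479.1  33.4 780.9] [-3.079, -0.026, -1.576]
wrist 62.628518990691646 286.55728945171364 206.51134158129278 [155.7 507.2 384.6] [2.871, -0.0, 1.136]
{'time': 0.15, 'joint_positions': array([ 9.90019933e-01,  3.42560849e-01,  1.52478395e+00, -1.09621995e-05,
        1.27540744e+00, -1.45959412e-01]), 'dq': array([ 0.0008933 , -0.00025555, -0.0024337 ,  0.00064009, -0.00024013,
       -0.00216672]), 'tau': array([ 1.53145207e-03, -4.31470191e+01, -2.44353926e+01,  7.18522235e-02,
        5.37846854e-02, -6.88824298e-05]), 'tool_pos': array([220.94930725, 475.90887151, 226.21032793]), 'tcp_rot': array([-3.14044388e+00, -1.58278677e-04,  2.70677878e+00]), 'contact_force': array([-0.32437124,  0.37075289, -1.01838613]), 'moment': array([-0.05119158,  0.02615044, -0.01711505]), 'grip_width': 91.99796980297617}
```

View pics/scene1.png

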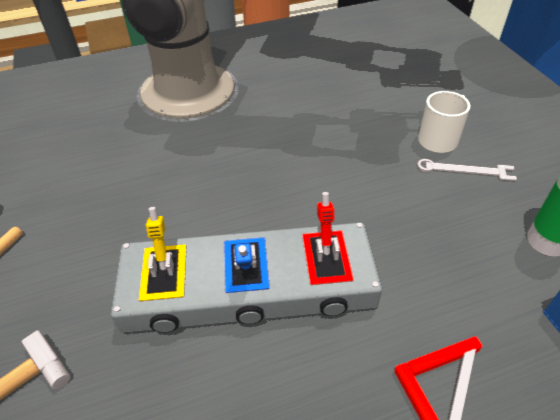

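View pics/top1.png

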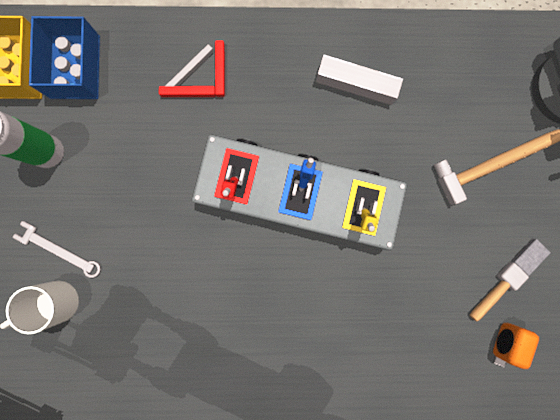

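View pics/wrist1.png

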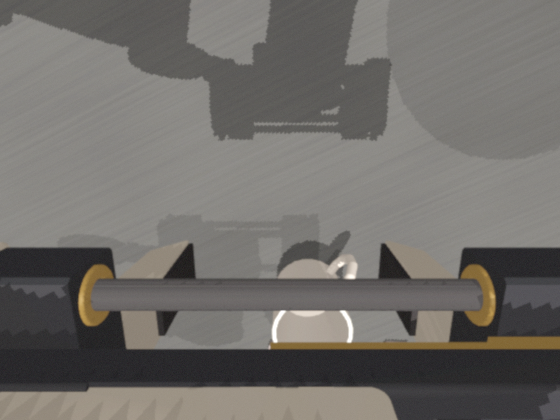

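The scene view shows the yellow collar at about (155,228), with its rod end at (152,212). In the top view the yellow plate is at (365,207) and the collar at (370,226), with yellow at the robot's right end of the row. Red leans towards the robot and blue leans away.

```bash
cat >> h.py <<'E'
from scipy.spatial.transform import Rotation as Ro
def pts(c):
    d=c['depth'];H,W=d.shape;f=H/2/np.tan(np.radians(float(c['vfov']))/2)
    v,u=np.mgrid[:H,:W]
    P=np.stack([(u-c['cx'])/f*d,(v-c['cy'])/f*d,d],-1)
    return P@Ro.from_euler('xyz',c['rotation']).as_matrix().T+np.asarray(c['eye'])
def proj(c,X):
    H=420;f=H/2/np.tan(np.radians(float(c['vfov']))/2)
    p=(np.atleast_2d(X)-c['eye'])@Ro.from_euler('xyz',c['rotation']).as_matrix()
    return p[:,:2]/p[:,2:]*f+[float(c['cx']),float(c['cy'])]
def load(f): return dict(np.load('pics/'+f+'.npz'))
E
python3 - <<'E'
from h import *
for n in ['scene','top']:
    c=load(n+'1.png');P=pts(c);hsv=cv2.cvtColor(c['image'],cv2.COLOR_BGR2HSV)
    m=cv2.inRange(hsv,(22,150,80),(35,255,255))>0
    m&=(c['depth']>0)&(P[...,0]>300)&(P[...,0]<700)&(abs(P[...,1])<300)
    Q=P[m]; print(n,m.sum())
    pl=Q[(Q[:,2]>52)&(Q[:,2]<72)]
    r=cv2.minAreaRect(pl[:,:2].astype(np.float32)); print('plate',r,np.median(pl[:,2]))
    for lo,hi in [(80,95),(95,110),(110,120),(120,130),(130,140),(140,150)]:
        k=Q[(Q[:,2]>lo)&(Q[:,2]<hi)]
        if len(k): print(lo,hi,len(k),k.mean(0).round(1),k.min(0).round(1),k.max(0).round(1))
    # box top
    g=(P[...,2]>52)&(P[...,2]<66)&(P[...,0]>350)&(P[...,0]<750)&(abs(P[...,1])<300)
    n_,l,s,ce=cv2.connectedComponentsWithStats(g.astype(np.uint8)); i=1+np.argmax(s[1:,4])
    B=P[l==i]; print('box',cv2.minAreaRect(B[:,:2].astype(np.float32)),np.median(B[:,2]))
    big=cv2.resize(c['image'][170:310,90:210] if n=='scene' else c['image'][160:260,320:420],None,fx=5,fy=5,interpolation=cv2.INTER_CUBIC)
    cv2.imwrite(f'pics/{n}1z.png',big[:600,:800])
E
```

```text
scene 1625
plate ((533.3741455078125, -138.705322265625), (63.490875244140625, 92.63204193115234), 75.5510025024414) 63.63254967532464
80 95 92 [ 524.3 -134.9   88.4] [ 518.3 -142.4   80.5] [ 528.9 -126.3   94.9]
95 110 112 [ 518.6 -133.4  102.2] [ 512.3 -141.1   95. ] [ 523.8 -125.6  109.9]
110 120 42 [ 514.9 -133.3  113. ] [ 509.  -141.4  110.1] [ 517.9 -126.1  119.9]
120 130 113 [ 514.6 -131.1  125.7] [ 499.6 -143.4  120.1] [ 519.9 -118.8  129.9]
130 140 196 [ 508.  -130.3  135.8] [ 490.  -142.6  130.1] [ 516.7 -118.1  140. ]
140 150 12 [ 508.1 -130.9  140.5] [ 504.6 -137.1  140.1] [ 511.2 -124.9  141.6]
box ((565.7013549804688, -22.456741333007812), (380.2240295410156, 137.97412109375), 76.1407470703125) 60.09648728317018
top 861
plate ((532.611572265625, -139.21246337890625), (62.33721923828125, 90.9299087524414), 76.07522583007812) 64.42841472681312
80 95 14 [ 525.2 -133.9   90.1] [ 521.7 -142.    81.6] [ 527.3 -128.6   94.3]
95 110 17 [ 519.8 -130.2  100.5] [ 513.9 -137.3   96.5] [ 523.2 -124.8  108.1]
110 120 1 [ 499.9 -118.8  118.4] [ 499.9 -118.8  118.4] [ 499.9 -118.8  118.4]
120 130 22 [ 510.  -124.2  126.5] [ 492.9 -143.3  121.5] [ 518.  -117.7  129.9]
130 140 114 [ 502.7 -126.8  135.9] [ 487.9 -141.9  130.1] [ 517.7 -117.5  140. ]
140 150 41 [ 507.6 -131.2  141.1] [ 500.7 -140.2  140. ] [ 512.2 -122.1  143.6]
box ((565.876708984375, -22.661590576171875), (380.44384765625, 137.07862854003906), 76.0690689086914) 60.937657365357666
```

```bash
python3 -c "
import cv2,numpy as np
a=cv2.imread('pics/scene1z.png');b=cv2.imread('pics/top1z.png');a=cv2.resize(a,(400,400));b=cv2.resize(b,(400,400));cv2.imwrite('pics/z1.png',np.hstack([a,b]))"
```

```text
(no output)
```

View pics/z1.png

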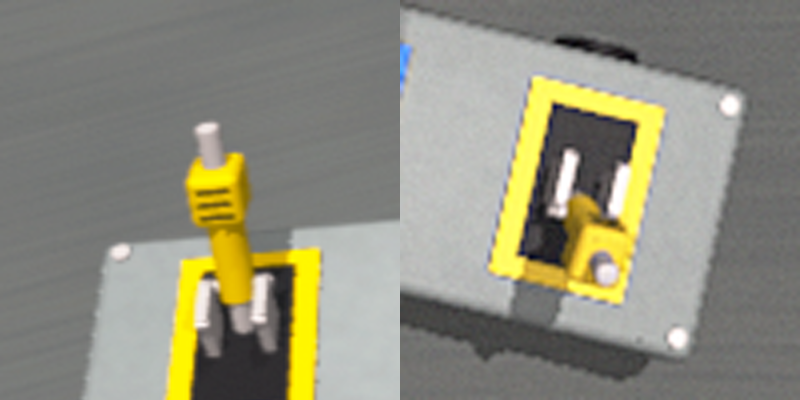

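Both views agree: switch origin about (533,-139,60), x axis turned -13.9°, and collar about (503,-131,126), which matches the text. I'll travel to a wrist-camera check position with the tool yaw turned by +11°.

{"api": "drive_tool", "payload": {
  "series": [
    [21,-39,0,1],
    [21,-39,0,1],
    [21,-39,0,1],
    [21,-39,0,1],
    [21,-39,0,1],
    [21,-39,0,1],
    [21,-39,0,1],
    [21,-39,0,1],
    [21,-39,0,1],
    [21,-39,0,1],
    [21,-39,0,1],
    [21,-39,0,0]
  ],
  "hand": 0
}}

```text
time: 1.35
tool_pos: [473.6, 6.4, 226.6]
tcp_rot: [3.141, -0.0, 2.899]
contact_force: [0.5, 0.1, 0.2]
grip_width: 91.8
```

{"api": "drive_tool", "payload": {
  "series": [
    [21,-39,0,0],
    [21,-39,0,0],
    [21,-39,0,0],
    [18,-35,0,0],
    [0,0,0,0],
    [0,0,0,0]
  ]
}}

```text
time: 1.95
tool_pos: [553.8, -144.3, 225.9]
tcp_rot: [3.141, -0.002, 2.897]
contact_force: [-0.3, -0.2, -0.3]
grip_width: 91.2
```

Run:
```python
from h import *
c=cap('wrist','wrist2.png');P=pts(c);o=readout.get_obs();print(o['time'],o['tool_pos'],np.degrees(o['tcp_rot']),o['contact_force'])
hsv=cv2.cvtColor(c['image'],cv2.COLOR_BGR2HSV)
m=(cv2.inRange(hsv,(22,150,80),(35,255,255))>0)&(c['depth']>0)
Q=P[m]; print(m.sum())
for lo,hi in [(55,70),(80,95),(95,110),(110,120),(120,130),(130,140),(140,150)]:
    k=Q[(Q[:,2]>lo)&(Q[:,2]<hi)]
    if len(k): print(lo,hi,len(k),k.mean(0).round(1),k.min(0).round(1),k.max(0).round(1))
# predicted
a=np.radians(-13.9);x=np.array([np.cos(a),np.sin(a),0]);y=np.array([-np.sin(a),np.cos(a),0]);z=np.array([0,0,1])
hh=np.array([533,-139,50]);im=c['image'].copy()
t=.40;ez=-np.sin(t)*x+np.cos(t)*z;ex=np.cos(t)*x+np.sin(t)*z
for s in [(i,j,k) for i in(-13,13) for j in(-11,11) for k in(-12,12)]:
    p=proj(c,hh+82*ez+s[0]*ex+s[1]*y+s[2]*ez)[0]; cv2.circle(im,tuple(int(v) for v in p.round()),2,(255,0,255),-1)
for s in [(i,j) for i in(-46,46) for j in(-31,31)]:
    p=proj(c,hh+[0,0,13]+s[0]*x+s[1]*y)[0]; cv2.circle(im,tuple(int(v) for v in p.round()),3,(0,0,255),-1)
cv2.imwrite('pics/wrist2o.png',im)
```

```text
2.0 [ 553.61059112 -143.38045594  226.1848886 ] [ 1.79962952e+02 -8.77852115e-02  1.66067766e+02] [0.49397637 1.04374051 0.23953303]
2987
55 70 2057 [ 528.8 -134.1   64.5] [ 482.4 -173.9   62.3] [583.1 -99.5  67.4]
80 95 54 [ 525.1 -137.2   89. ] [ 521.  -143.8   81.8] [ 528.  -130.    94.8]
95 110 24 [ 522.2 -136.6   98.6] [ 520.7 -140.6   95.1] [ 524.1 -132.3  102.8]
120 130 44 [ 516.4 -135.6  127. ] [ 512.5 -143.8  124.9] [ 518.7 -126.7  129.9]
130 140 610 [ 501.9 -131.3  136.4] [ 487.  -144.   130.1] [ 517.  -118.8  140. ]
140 150 198 [ 507.2 -132.9  140.8] [ 499.7 -142.2  140. ] [ 512.1 -123.   142.9]
```

View pics/wrist2o.png

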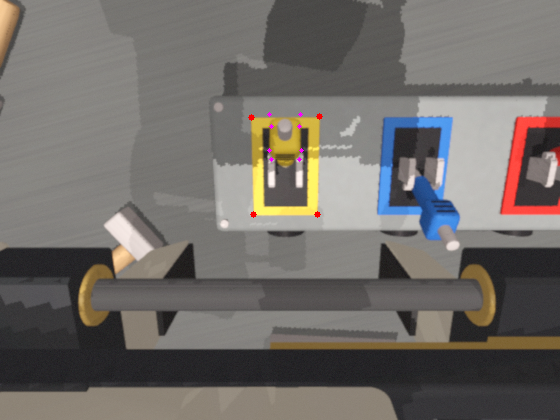

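The predicted collar and plate corners land on the image: plate (252..319, 117..215), collar around (285,137). The model holds to about 1 mm in three views. Next I descend on the collar.

{"api": "drive_tool", "payload": {
  "series": [
    [-26,6,0,0],
    [-26,6.5,0,0],
    [0,0,-25,0],
    [0,0,-25,0],
    [0,0,-25,0],
    [0,0,-25,0],
    [0,0,-20,0],
    [0,0,0,0],
    [0,0,0,0]
  ]
}}

```text
time: 2.9
tool_pos: [502.1, -130.4, 107.4]
tcp_rot: [3.141, 0.0, 2.9]
contact_force: [0.3, 1.1, 0.0]
grip_width: 91.6
```

Run:
```python
from h import *
a=cap('scene','s3.png');b=cap('wrist','w3.png')
o=readout.get_obs();print(o['time'],o['tool_pos'],o['contact_force'])
z=cv2.resize(a['image'][120:320,60:260],(400,400));w=cv2.resize(b['image'],(400,300));w=cv2.copyMakeBorder(w,0,100,0,0,0);cv2.imwrite('pics/z3.png',np.hstack([z,w]))
```

```text
3.0 [ 502.82270756 -131.10289587  108.19157193] [ 0.63907565 -0.66138701  0.03263084]
```

View pics/z3.png

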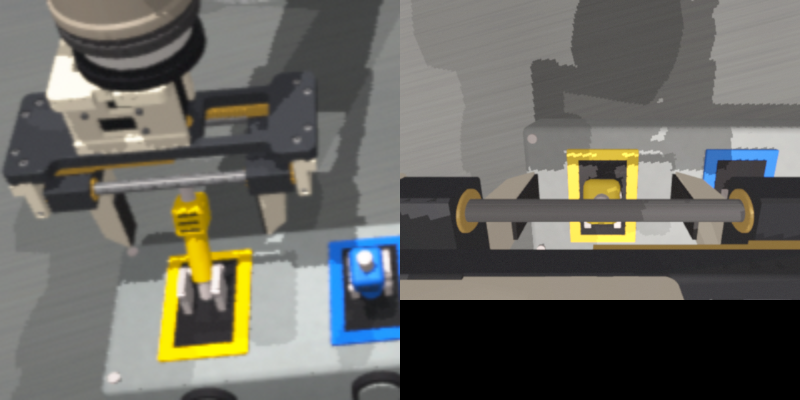

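The jaws straddle the collar (scene zoom, collar at (192,215) between the fingers) and there is no contact. Now closing.

{"api": "drive_tool", "payload": {
  "series": [
    [0,0,0,0],
    [0,0,0,0],
    [0,0,0,0],
    [0,0,0,0],
    [0,0,0,0],
    [0,0,0,0],
    [0,0,0,0],
    [0,0,0,0],
    [0,0,0,0],
    [0,0,0,0]
  ],
  "hand": 1
}}

```text
time: 4.0
tool_pos: [501.9, -132.3, 106.8]
tcp_rot: [-3.14, -0.0, 2.899]
contact_force: [-0.7, -4.1, 0.5]
grip_width: 21.8
```

{"api": "drive_tool", "payload": {
  "series": [
    [-1.3,0.1,3.1,0],
    [-1.3,0.1,3.1,0],
    [-1.3,0.1,3.1,0],
    [-1.4,0.1,3.2,0],
    [0,0,0,0],
    [0,0,0,0]
  ]
}}

```text
time: 4.6
tool_pos: [496.9, -131.0, 119.3]
tcp_rot: [-3.141, 0.0, 2.899]
contact_force: [0.6, -6.1, -4.8]
grip_width: 21.9
```

Run:
```python
from h import *
a=cap('scene','s4.png')
o=readout.get_obs();print(o['time'],o['tool_pos'],o['contact_force'],o['grip_width'])
cv2.imwrite('pics/z4.png',cv2.resize(a['image'][150:300,80:230],(600,600)))
```

```text
4.65 [ 496.89626617 -131.07496304  119.23058633] [ 1.8116618  -4.51178202 -4.35639221] 21.877725932114163
```

View pics/z4.png

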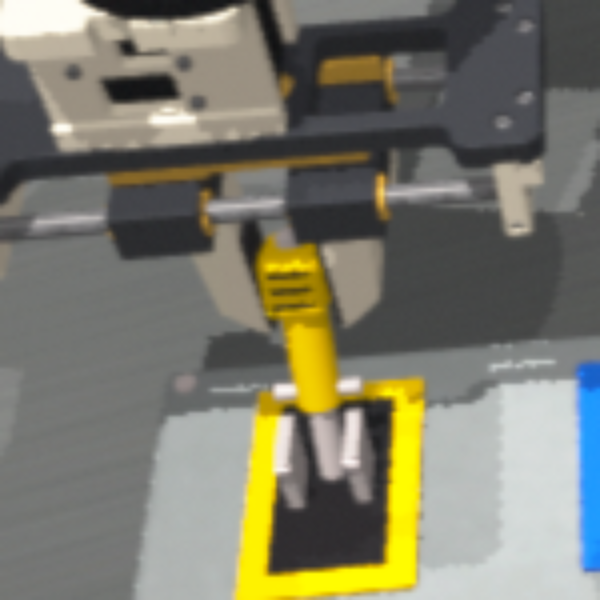

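The collar is up: the spring force reads about 4.5 N, and the sleeve has cleared the gate's crossbar at (318,385). I'll do the first half of the swing along the arc (R = 95.5 mm).

{"api": "drive_tool", "payload": {
  "series": [
    [6.9,-1.7,2.7,0],
    [7.1,-1.8,2.1,0],
    [7.3,-1.8,1.5,0],
    [7.4,-1.8,0.9,0],
    [7.4,-1.8,0.3,0],
    [0,0,0,0]
  ]
}}

```text
time: 5.25
tool_pos: [531.2, -139.6, 125.4]
tcp_rot: [-3.142, -0.006, 2.899]
contact_force: [-1.9, -5.3, -5.7]
grip_width: 21.8
```

Run:
```python
from h import *
a=cap('scene','s5.png')
o=readout.get_obs();print(o['time'],o['tool_pos'],o['contact_force'],o['grip_width'])
cv2.imwrite('pics/z5.png',cv2.resize(a['image'][150:300,80:230],(600,600)))
```

```text
5.3 [ 531.17868903 -139.58508794  125.4649659 ] [-3.24196985 -4.45329315 -5.19343765] 21.811929368821374
```

View pics/z5.png

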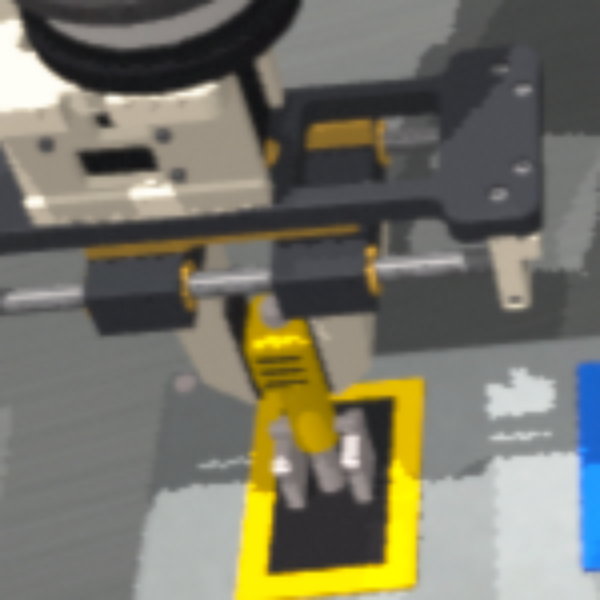

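Halfway, with the lever upright and the collar still up (lift about 12–12.5 mm). I'll raise 1 mm for margin and continue.

{"api": "drive_tool", "payload": {
  "series": [
    [7.4,-1.8,0.9,0],
    [7.4,-1.8,-0.7,0],
    [7.3,-1.8,-1.4,0],
    [7.1,-1.8,-2.1,0],
    [6.9,-1.7,-2.7,0],
    [0,0,0,0]
  ]
}}

```text
time: 5.9
tool_pos: [566.7, -148.4, 119.0]
tcp_rot: [-3.142, -0.008, 2.899]
contact_force: [-4.2, -3.9, -4.6]
grip_width: 21.5
```

Run:
```python
from h import *
a=cap('scene','s6.png')
o=readout.get_obs();print(o['time'],o['tool_pos'],o['contact_force'],o['grip_width'],o['moment'])
cv2.imwrite('pics/z6.png',cv2.resize(a['image'][150:300,80:230],(600,600)))
```

```text
5.95 [ 566.68178737 -148.42706656  119.13186138] [-4.70428614 -4.53546812 -4.63183515] 22.165476893594196 [-0.71735316  1.01505983  0.01663494]
```

View pics/z6.png

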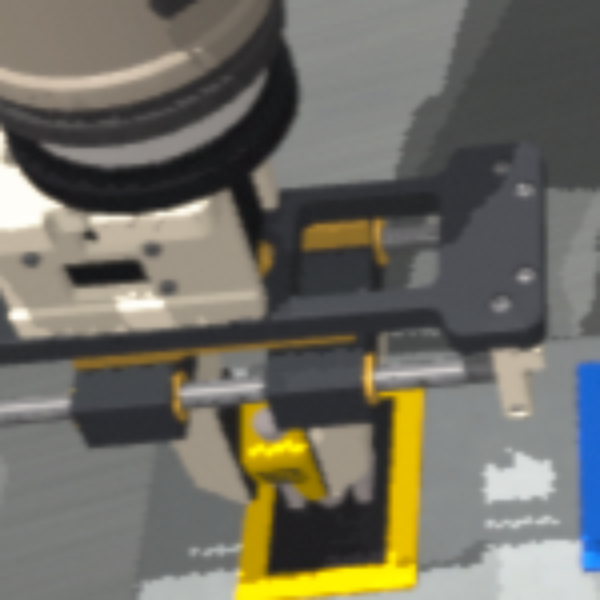

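Travel so far is 71.9 mm, where the full swing should be about 74.4. I'll creep on to the stop while watching the force.

{"api": "drive_tool", "payload": {
  "series": [
    [2,-0.5,-0.8,0],
    [2,-0.5,-0.8,0],
    [0,0,0,0],
    [0,0,0,0]
  ]
}}

```text
time: 6.35
tool_pos: [570.1, -149.2, 117.7]
tcp_rot: [-3.141, -0.008, 2.899]
contact_force: [-5.9, -4.0, -3.4]
grip_width: 21.7
```

{"api": "drive_tool", "payload": {
  "series": [
    [1.5,-0.4,-0.6,0],
    [1.5,-0.4,-0.6,0],
    [0,0,0,0],
    [0,0,0,0]
  ]
}}

```text
time: 6.75
tool_pos: [570.3, -149.3, 116.1]
tcp_rot: [3.142, -0.015, 2.899]
contact_force: [-16.8, -2.2, 2.0]
grip_width: 22.0
```

It is at the stop: position stalled while the force rose to 17 N. I'll relax the push slightly, then let go.

{"api": "drive_tool", "payload": {
  "series": [
    [-1.5,0.4,0.6,0],
    [0,0,0,0]
  ]
}}

```text
time: 6.95
tool_pos: [570.4, -149.3, 117.2]
tcp_rot: [-3.142, -0.01, 2.899]
contact_force: [-9.9, -2.7, -2.2]
grip_width: 22.1
```

{"api": "drive_tool", "payload": {
  "series": [
    [0,0,0,0],
    [0,0,0,0],
    [0,0,0,0],
    [0,0,0,0],
    [0,0,0,0],
    [0,0,0,0],
    [0,0,0,0],
    [0,0,0,0]
  ],
  "hand": 0
}}

```text
time: 7.75
tool_pos: [574.6, -150.1, 118.5]
tcp_rot: [3.141, 0.0, 2.899]
contact_force: [0.1, -0.4, -0.5]
grip_width: 81.2
```

Run:
```python
from h import *
a=cap('scene','s7.png')
o=readout.get_obs();print(o['time'],o['tool_pos'],o['contact_force'],o['grip_width'])
cv2.imwrite('pics/z7.png',cv2.resize(a['image'][150:300,80:230],(600,600)))
```

```text
7.8 [ 574.54194919 -150.10980822  118.5240398 ] [-0.10156194  0.55383407  0.13679635] 85.06730162666565
```

View pics/z7.png

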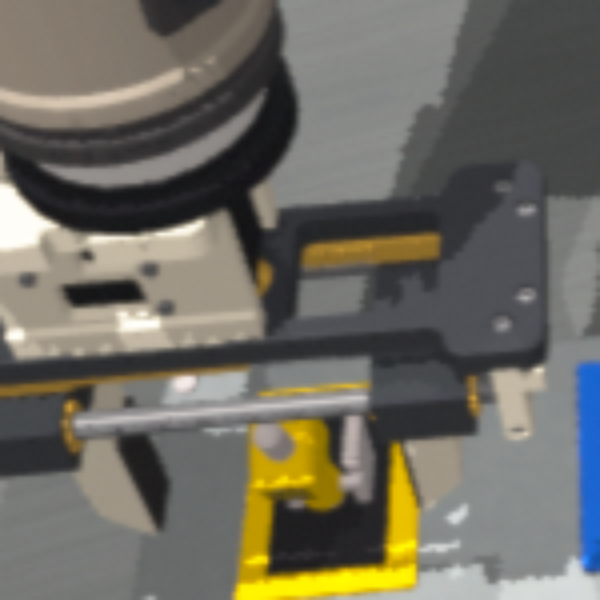

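The jaws are open on both sides of the collar and the collar has dropped. I'll retreat straight up, move away, and measure.

{"api": "drive_tool", "payload": {
  "series": [
    [0,0,10,0],
    [0,0,25,0],
    [0,0,30,0],
    [0,0,30,0],
    [0,0,30,0],
    [-25,15,20,0],
    [-40,20,0,0],
    [-40,25,0,0],
    [-40,25,0,0],
    [-30,25,0,0],
    [0,0,0,0]
  ]
}}

```text
time: 8.9
tool_pos: [396.3, -37.8, 264.6]
tcp_rot: [3.141, 0.0, 2.901]
contact_force: [-0.3, -0.2, 0.9]
grip_width: 91.8
```

Run:
```python
from h import *
o=readout.get_obs();print(o['time'],o['tool_pos'],o['contact_force'])
a_=np.radians(-13.9);x=np.array([np.cos(a_),np.sin(a_),0]);y=np.array([-np.sin(a_),np.cos(a_),0]);z=np.array([0,0,1])
ims=[]
for n in ['scene','top']:
    c=cap(n,n+'8.png');P=pts(c);hsv=cv2.cvtColor(c['image'],cv2.COLOR_BGR2HSV);im=c['image'].copy()
    for nm,lo,hi,hh in [('Y',(22,150,80),(35,255,255),np.array([533,-139,50])),('B',(100,150,60),(125,255,255),np.array([533,-139,50])+120*y)]:
        m=(cv2.inRange(hsv,lo,hi)>0)&(c['depth']>0)
        q=(P-hh); L=np.stack([q@x,q@y,q@z],-1); m&=(abs(L[...,1])<20)&(abs(L[...,0])<70)&(L[...,2]>30)
        Q=L[m]; t=.4; al=Q@[np.sin(t),0,np.cos(t)]; ac=Q@[np.cos(t),0,-np.sin(t)]
        k=al>72
        print(n,nm,m.sum(),'along p98',np.percentile(al,[2,50,98]).round(1),'across',np.percentile(ac[k],[2,50,98]).round(1))
    hh=np.array([533,-139,50]);ez=np.sin(t)*x+np.cos(t)*z;ex=np.cos(t)*x-np.sin(t)*z
    for s in [(i,j,k) for i in(-13,13) for j in(-11,11) for k in(-12,12)]:
        p=proj(c,hh+82*ez+s[0]*ex+s[1]*y+s[2]*ez)[0]; cv2.circle(im,tuple(int(v) for v in p.round()),0,(255,0,255),-1)
    r=im[190:310,90:390] if n=='scene' else im[130:250,180:480]
    ims.append(cv2.resize(r,(750,300),interpolation=cv2.INTER_NEAREST))
cv2.imwrite('pics/z8.png',np.vstack(ims))
```

```text
8.9 [396.27530646 -37.83749586 264.62037713] [-0.2605629  -0.19566193  0.94558459]
scene Y 359 along p98 [37.5 91.8 95.3] across [-11.8   4.6  12.9]
scene B 277 along p98 [38.1 92.4 95.5] across [-13.3   4.6  12.1]
top Y 266 along p98 [35.8 86.4 95.8] across [-13.8  -9.4   8. ]
top B 251 along p98 [34.7 87.6 95.6] across [-15.2 -11.8   6.9]
```

View pics/z8.png

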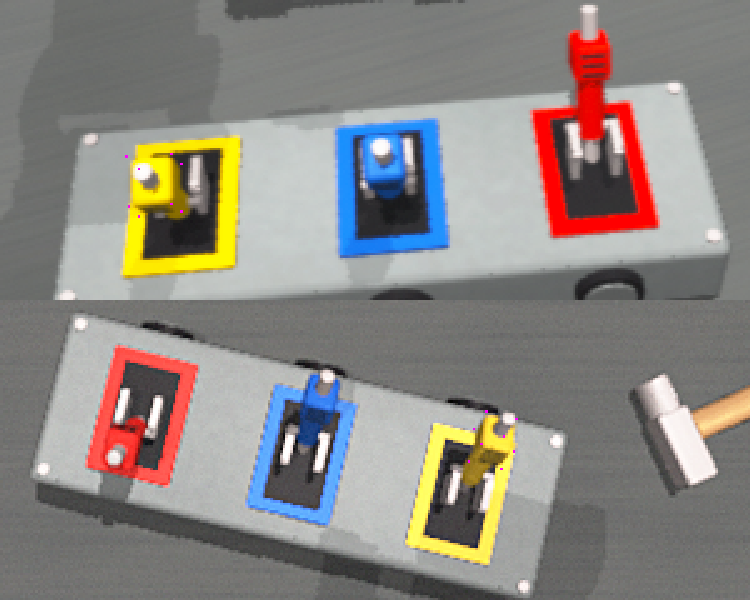

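The final pictures show the yellow lever leaning away from the robot, with its collar at (158,185) in the scene view and (493,430) in the top view. Its collar top is 95.3–95.8 mm from the hinge, against 95.5 mm for the locked blue one, so it is fully down. Blue and red look unchanged.

```bash
python3 -c "
from plant import job
print(job.close_job())"
```

```text
the job is handed in; nothing more can be done
None
```

The yellow lever is switched on and locked on the far side, and I handed the job in after about 9 s of the 32 s allowed. I gripped the collar on its flats, lifted it about 13.5 mm and swung the lever over in an arc. I stopped when it no longer moved and the push rose to about 17 N. Then I let go and moved the arm clear.

**Lever and collar:** the collar dropped fully home. Its top is 95.3–95.8 mm from the hinge in the scene and top views, against 95.5 mm for the blue collar, which was already on. The lever's lean matches blue's to about 1.5 mm.

**Other switches:** red still leans towards the robot (off) and blue away (on). I judged red by eye only.

**Disagreements along the way:**
- The box outline measured 137 mm wide instead of 130, probably because its side fittings were counted. I used the plate's position instead.
- The arm ran 1–2 mm short during the swing. I added 1 mm of lift and extra travel to correct for it.
- A steady sideways pull of about 4–6 N remained on the collar while it was held, and went away on release.

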